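Snap the cap onto the coffee jug

TASK

Take the jug's knobbed cap out of the cap rail by sliding it along the slot and out of the open end, then put it straight on the neck of the coffee jug and press it down; it clicks past the catches, and after the click keep pressing until it sits fully home on the shoulder. Finish while still holding the cap by its knob and pressing it down firmly: do not let go. Leave the mug, the jar and the tin where they stand.

Things in the scene. Friction and masses are not known exactly. Their poses are not given: they have to be found in the camera images.
- cap: Loose round black cap, 70 to 135 g. Skirt 48 mm across, 28 mm high, hollow and open below; on it stands a plain upright round steel knob 24 mm across, 38 mm tall, its top 66 mm above the underside. The skirt's rim has an inner lip 4 mm high with a 32 mm bore; above it the bore is 40 mm. Origin: centre of the underside, z up. Starts upright on the counter inside the rail
- rail: Fixed light-wood cap rail on the counter, a slot 130 mm long along its x: side walls 6 mm thick, 36 mm high, 56 mm apart, no floor, closed at +x, open at -x. A lip 4 mm thick (32 to 36 mm up) overhangs each side, leaving a 32 mm gap for the cap's knob: the cap cannot be lifted out, only slid out of the open end. Origin: its centre at counter height
- mouth (a point): Middle of the rail's open end, at counter height; its -x axis points out of the rail along the slot. The cap is clear of the lips once its centre is more than 24 mm beyond this point
- jug: Fixed insulated steel coffee jug on a black docking base (150 mm across); jug 116 mm across, black bow handle reaching 103 mm out along its +x, no higher than 130 mm. On top a black round shoulder 64 mm across, 165 mm above the counter, carries the upright steel neck. Origin: centre of the base at counter height, z up
- neck (a point): Centre of the shoulder's upper face at the foot of the neck, 165 mm above the counter: the cap's underside comes to rest here. The neck is an upright stud 29 mm across and 24 mm tall, its top 7 mm tapering to 19 mm across. Any turn of the cap will do
- catches (a point): Point on the neck's axis, 9.5 mm above the shoulder, at the level of four sprung round catches that stick out 3.5 mm from the neck. With the cap's underside 14 mm above the shoulder its lip meets them; the push peaks at 9 to 14 N near 10 mm, falls through zero near 5 mm (the click; the catches then pull the cap down by up to 10 N), and rises steeply on the shoulder
- mug: White mug with a handle, 80 mm across, 90 mm high, loose bystander. Origin: centre of its underside
- jar: Closed glass jar with a steel lid, 64 mm across, 100 mm high, loose bystander. Origin: centre of its underside
- tin: Food tin with a paper label, 70 mm across, 110 mm high, loose bystander. Origin: centre of its underside

How it is judged:
By the outcome, as a careful person would: the job done as asked, in the order asked, and still so for the second after the job is handed in, while the arm keeps its last pose, push and grip.
It also fails if it takes over 64 s, if anything falls off the work surface, if the arm or the gripper's body presses on something with over 40 N, if the wrist force passes 120 N, or if a joint passes its speed limit or range.

ROBOT

A 6-joint arm with a two-finger parallel gripper is mounted at the origin on the work surface. World frame = base frame: x ahead of the robot, y to its left, z up, the work surface at z = 0. Lengths are in m, angles in degrees, forces in N, time in s.
With the tool pointing down it reaches from about 0.25 to 0.725 m from the base axis. Payload 9.7 kg.
Tool frame: the origin (TCP) lies on the centre line of the jaws, within the pads' length; the fingertips stand 19 mm ahead of it and the grasp point (between the pads) is the TCP; z points along the fingers, y is the direction in which the jaws open and shut (so a half turn about z gives the same grasp; the last joint's range is limited). The gripper opens to 85 mm and grips with 20 to 120 N. Pads are 22 mm wide; open, the fingers measure 114 mm over their backs; the gripper's body (76 mm by 85 mm) begins 54 mm behind the grasp point. The pads swing forward as they close: fully open they stand 13 mm farther back than shut.
Start: joints at [68.239, 4.979, 10.078, 95.1, 0, 90], TCP at [0.204, 0.511, 0.25] pointing down, gripper open.
Joint ranges: [-179.16, 179.16], [-48.56, 103.87], [-65.8, 70.77], [-126.05, 130.52], [-82.76, 87.17], [-180, 180]. Speed limits (degrees/s): [127.2, 127.2, 147.25, 180, 180, 180].

INTERFACE

Orientations are given as [roll, pitch, yaw] about the fixed x, y, z axes, in that order (R = Rz(yaw) Ry(pitch) Rx(roll)).
In Python, from workcell import bot gives the robot as it stands.
- The arm moves only by the tool servo_tool, never from a script. Its argument "motion" is a list that holds one entry, the list of rows, each a list of 6 numbers: the shift along the tool's x, y, z in mm, then the turn, a rotation vector about the tool's x, y, z in rad. A call has 1 to 5 rows; each row shifts and turns the commanded pose from where the row before left it, along the tool's axes as they then stand; what a row does not reach is not made up. A row lasts 1/10 s, in which the tool goes at most 50 mm and 8.59 degrees, less where a joint would pass 70% of its speed; a pose out of reach is approached as far as the arm can. A call is refused whole if a number of a shift passes 50 or a number of a turn 0.15, either way. A call with a gripper value outside its range is refused whole. "gripper" is the finger opening in mm, from 0 to 85.4, set as the call begins (left out, the last holds). The fingers move at their own pace and stop on an object; "newtons" is the grip in N (left out, the last holds). Time passes only in rows, so rows that do not move let the fingers close. It gives the time, the measured TCP pose, the force and the opening at its end, in the units of the state.
- bot.get_obs(): the state, without advancing time (a new reading comes with each control period).
- bot.camera(name): name is "scene" or "top"; returns a dict with "color" (480x640x3 uint8, red, green, blue), "fx", "fy", "cx", "cy" (pixels), "R" (3x3) and "t" (3): a world point X has camera coordinates R X + t. Camera axes: x right, y down, z forward; pixel columns grow to the right and rows downward; lengths in m; the calibration is good to about 2 mm. A picture is of the moment at which its call begins. There is no depth.
- bot.job_done(): hands the job in, once; it reports no verdict.
Trained networks look in a picture, given as the dict that the camera call returned (one of the last four; its "shot" number tells which), for a name from the list of things; names that differ only in an ending like _2 or _b are one class to them, and where a whole thing is asked for, a point or a joint stands for the part that bears it (a point fixed in the world has none). Each returns a list of dicts, best first, with "confidence" (0 to 1); they miss things now and then, are a little off and sometimes report something else, mostly with a low value. They report only what shows in the picture. A call takes as long as a camera call.
- bot.look_for(picture, label): "rect" ([left, top, width, height] in pixels, round what is visible of it).
The state is a dict: "time": time; "q": joint angles; "qd": joint speeds; "joint_efforts": joint torques, N m; "ee_pos": TCP position; "tcp_rot": TCP orientation; "wrist_force": force on the tool from outside, world axes, zero at the start; "torque": the same for the moment, N m; "opening": finger opening in m.
Only numpy, scipy, OpenCV 4.12 (cv2) and the standard library are available. Lean on these libraries where they do the work, as an engineer would, in place of code of your own. Each camera call takes 0.05 s, during which the arm holds its last target.

## Working session

There is one attempt and no reset: what is moved stays moved. The work goes in short steps, Python scripts to look and compute and a tool call to move; the robot and the scene stay as the last step left them, time stands still between calls to the robot, and variables do not carry over. Pictures are saved under pics/ and viewed, and the job is handed in when it is done.

Besides the shell and the picture viewer there is one more tool, called after "Emit:" as name(argument=value, ...) on one line, values as JSON. servo_tool: Moves the arm, as the interface text tells. Its arguments: {"type":"object","properties":{"motion":{"type":"array","items":{"type":"array","items":{"type":"array","items":{"type":"number"}}}},"gripper":{"type":"number"},"newtons":{"type":"number"}},"required":["motion"]}

```bash
mkdir -p pics; python3 - <<'E'
from workcell import bot
import cv2,numpy as np
print(bot.get_obs())
for n in ["scene","top"]:
    p=bot.camera(n); cv2.imwrite(f"pics/{n}0.png",p["color"][:,:,::-1])
    print(n,p["shot"],p["fx"],p["fy"],p["cx"],p["cy"],np.round(p["R"],4).tolist(),p["t"])
    for l in ["cap","rail","mouth","jug","neck","mug","jar","tin"]:
        print(l,[(r["rect"],round(r["confidence"],2)) for r in bot.look_for(p,l)[:2]])
E
```

```text
{'time': 0.0, 'q': array([6.82393032e+01, 5.01086121e+00, 1.00349094e+01, 9.50993335e+01,
       8.47973895e-04, 8.99999646e+01]), 'qd': array([-0.07075855,  0.03739647, -0.01917654, -0.15775606,  0.00908262,
       -0.0025814 ]), 'joint_efforts': array([ 2.56169122e-03, -5.20381129e+01,  4.64813089e+01,  1.60314061e-02,
        1.60853023e-05,  1.81632356e-05]), 'ee_pos': array([0.20382405, 0.51062263, 0.24958942]), 'tcp_rot': array([-1.79924715e+02, -8.48019705e-04,  1.58239338e+02]), 'wrist_force': array([-0.27725771, -0.72050356, -0.01076671]), 'torque': array([-0.05268775, -0.00642787, -0.05516703]), 'opening': 0.08547376144204931}
scene 1 441.0635441643335 441.0635441643335 322.27216735505726 246.5090707390833 [[0.2522, 0.9675, -0.0162], [0.6629, -0.185, -0.7255], [-0.705, 0.1722, -0.688]] [-0.11885963 -0.29510486  1.40249971]
cap [([418.2, 249.9, 18.3, 30.1], 0.59)]
rail [([400.1, 247.8, 63.2, 56.5], 0.94)]
mouth [([403.4, 246.2, 59.3, 59.2], 0.86)]
jug [([179.4, 253.0, 72.9, 95.4], 0.96)]
neck [([178.1, 254.2, 76.4, 95.3], 0.65)]
mug [([305.5, 214.7, 36.1, 49.5], 0.78), ([399.2, 248.4, 63.5, 57.1], 0.67)]
jar [([344.2, 292.7, 30.2, 51.6], 0.93), ([179.4, 253.8, 73.7, 96.6], 0.22)]
tin [([322.2, 241.8, 33.8, 58.9], 0.66)]
top 2 599.7189785991466 599.7189785991466 315.68369921775457 230.51089910286709 [[-0.0275, -0.9996, -0.0009], [-0.9987, 0.0276, -0.043], [0.043, -0.0003, -0.9991]] [0.00586957 0.56323472 1.06433399]
cap [([178.4, 198.3, 16.5, 27.3], 0.72)]
rail [([160.1, 161.2, 55.2, 84.3], 0.65), ([408.7, 144.7, 96.1, 100.0], 0.61)]
mouth [([158.7, 158.9, 58.6, 85.1], 0.85)]
jug [([408.6, 146.2, 96.2, 99.4], 0.7)]
neck [([411.4, 145.3, 93.0, 99.0], 0.76), ([284.6, 194.2, 40.3, 43.4], 0.35)]
mug [([284.0, 123.3, 34.3, 43.4], 0.45)]
jar [([278.9, 122.8, 40.1, 45.5], 0.82)]
tin [([284.5, 189.0, 41.8, 48.8], 0.75)]
```

```bash
python3 - <<'E'
import cv2,numpy as np
t=cv2.imread("pics/top0.png"); s=cv2.imread("pics/scene0.png")
cv2.imwrite("pics/a.png",cv2.resize(t[100:280,130:530],(800,360),interpolation=2))
c1=cv2.resize(t[150:260,140:240],(400,440),interpolation=2);c2=cv2.resize(s[230:330,390:480],(396,440),interpolation=2)
cv2.imwrite("pics/b.png",np.hstack([c1,c2]))
cv2.imwrite("pics/c.png",cv2.resize(s[200:360,160:480],(800,400),interpolation=2))
E
```

```text
(no output)
```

View pics/a.png

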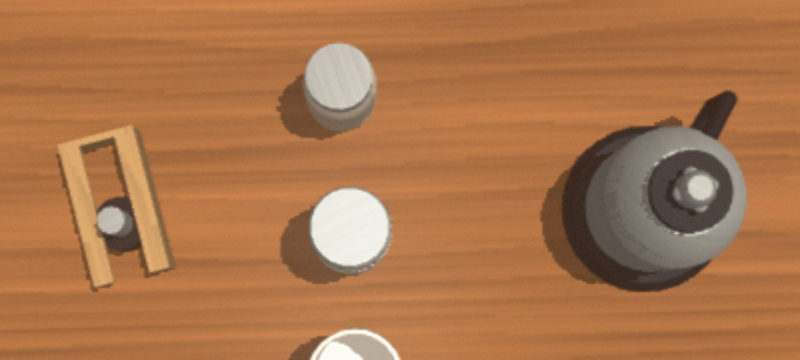

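View pics/b.png

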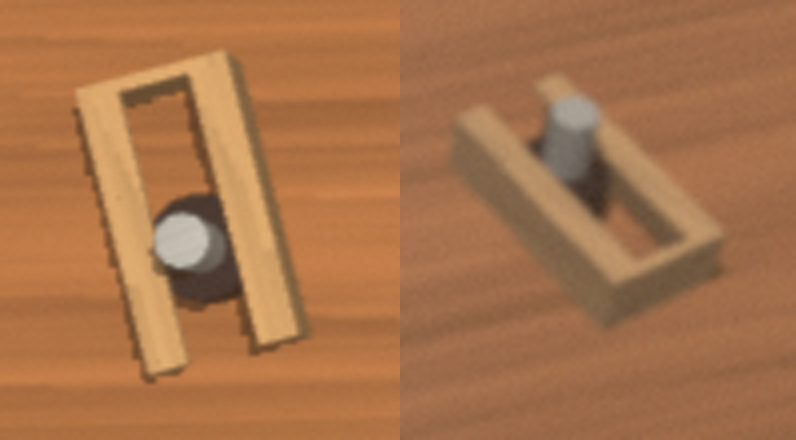

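View pics/c.png

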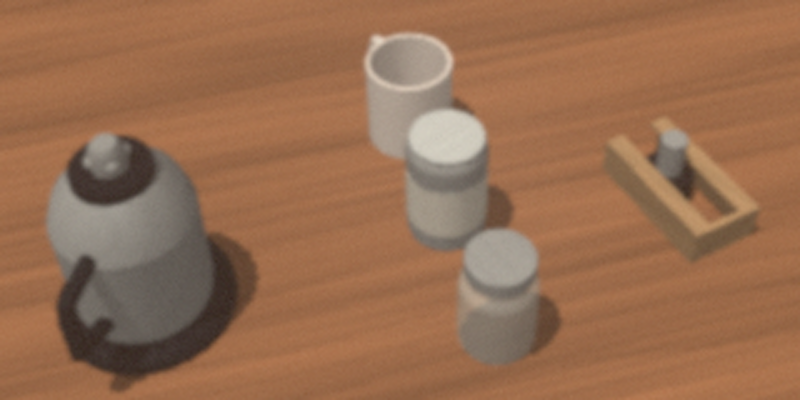

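View pics/top0.png

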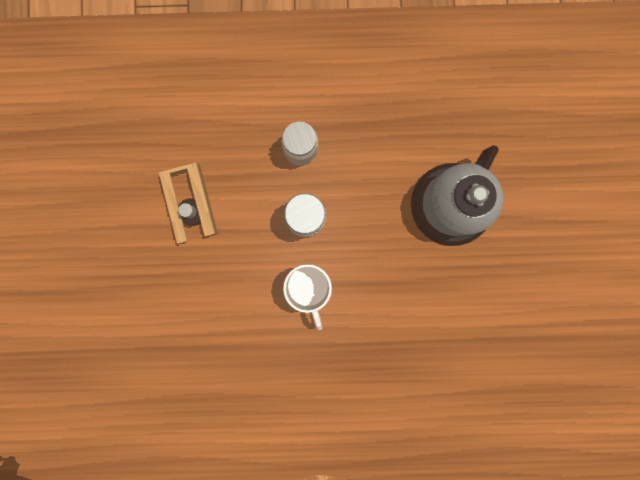

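```bash
cat > h.py <<'E'
import numpy as np,cv2
def w(p,u,v,z):
    R=np.array(p["R"]);t=np.array(p["t"])
    d=R.T@np.array([(u-p["cx"])/p["fx"],(v-p["cy"])/p["fy"],1]);c=-R.T@t
    return c+d*(z-c[2])/d[2]
def px(p,X):
    c=np.array(p["R"])@np.array(X)+np.array(p["t"]); return np.array([p["fx"]*c[0]/c[2]+p["cx"],p["fy"]*c[1]/c[2]+p["cy"]])
E
python3 - <<'E'
from workcell import bot
from h import *
p=bot.camera("top");s=bot.camera("scene")
cs=[(160,173),(197,163),(177.5,244.5),(216,234)]
C=[w(p,*c,.036)[:2] for c in cs]
print(np.round(C,4), np.linalg.norm(C[0]-C[1]),np.linalg.norm(C[2]-C[3]),np.linalg.norm(C[0]-C[2]),np.linalg.norm(C[1]-C[3]))
print("knob",w(p,185.75,210,.066)[:2],"scene",w(s,390+(575-400)/4.4,230+113/4.4,.066)[:2])
print("neck",w(p,480,194,.189)[:2],"scene", w(s,160+107/2.5,200+143/2.5,.189)[:2])
print("shoulder",w(p,130+691/2,100+191/2,.165)[:2])
for n,(r,z) in dict(jar=((300,137),.1),tin=((305,215),.11),mug=((307,289),.09)).items(): print(n,w(p,*r,z))
# draw overlays later: crop
t=p["color"][:,:,::-1]; q=s["color"][:,:,::-1]
cv2.imwrite("pics/d.png",np.hstack([cv2.resize(t[160:230,440:520],(400,350),interpolation=2),cv2.resize(q[245:295,180:230],(350,350),interpolation=2)]))
E
```

```text
[[0.6712 0.2619]
 [0.6871 0.1963]
 [0.5443 0.2333]
 [0.5609 0.1654]] 0.06745310961623652 0.0698684664252616 0.13005473849571642 0.12996660033712001
knob [0.60203073 0.21122137] scene [0.60609575 0.20928985]
neck [ 0.60366892 -0.2580402 ] scene [ 0.60966648 -0.25643282]
shoulder [ 0.60385782 -0.25765065]
jar [0.71537756 0.01211031 0.1       ]
tin [0.58479782 0.00712003 0.11      ]
mug [0.46319583 0.00743355 0.09      ]
```

View pics/d.png

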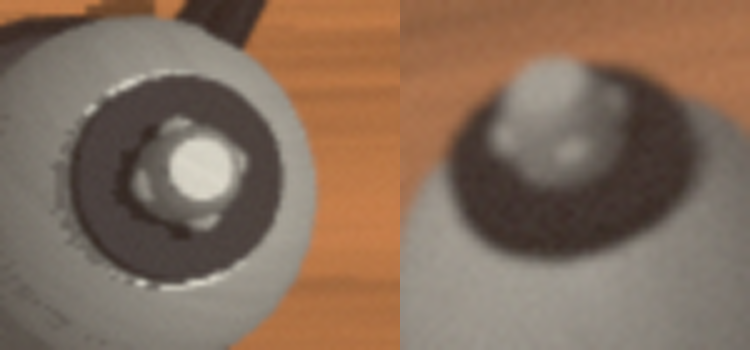

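```bash
cat > go.py <<'E'
import sys,numpy as np
from scipy.spatial.transform import Rotation as Ro
from workcell import bot
def main(x,y,z,yaw,n):
    n=int(n);o=bot.get_obs();P=o["ee_pos"];A=Ro.from_euler("xyz",o["tcp_rot"],degrees=True)
    B=Ro.from_euler("xyz",[180,0,yaw],degrees=True)
    rv=(A.inv()*B).as_rotvec()/n;D=(np.array([x,y,z])-P)/n*1000
    print(np.round(P,4),np.round(o["tcp_rot"],2),np.round(o["wrist_force"],1),o["opening"],o["time"])
    C=A
    rows=[]
    for i in range(n):
        rows.append([*np.round(C.inv().apply(D),1).tolist(),*np.round(rv,4).tolist()]); C=C*Ro.from_rotvec(rv)
    print(rows)
main(*map(float,sys.argv[1:]))
E
python3 go.py .603 .2108 .13 103.2 15
```

```text
[0.2039 0.5108 0.2503] [180.     0.   158.24] [-0.3 -0.5 -0.3] 0.08529088678821149 1.0
[[-32.1, -8.7, 8.0, 0.0, -0.0, 0.064], [-32.6, -6.6, 8.0, 0.0, -0.0, 0.064], [-33.0, -4.5, 8.0, 0.0, -0.0, 0.064], [-33.2, -2.4, 8.0, 0.0, -0.0, 0.064], [-33.3, -0.3, 8.0, 0.0, -0.0, 0.064], [-33.2, 1.8, 8.0, 0.0, -0.0, 0.064], [-33.0, 4.0, 8.0, 0.0, -0.0, 0.064], [-32.7, 6.1, 8.0, 0.0, -0.0, 0.064], [-32.3, 8.2, 8.0, 0.0, -0.0, 0.064], [-31.7, 10.2, 8.0, 0.0, -0.0, 0.064], [-31.0, 12.2, 8.0, 0.0, -0.0, 0.064], [-30.1, 14.2, 8.0, 0.0, -0.0, 0.064], [-29.2, 16.1, 8.0, 0.0, -0.0, 0.064], [-28.1, 17.9, 8.0, 0.0, -0.0, 0.064], [-26.9, 19.7, 8.0, 0.0, -0.0, 0.064]]
```

Emit:
servo_tool(motion=[[[-32,-9,8,0,0,0.064],[-33,-6.5,8,0,0,0.064],[-33,-4.5,8,0,0,0.064],[-33,-2.5,8,0,0,0.064],[-33,0,8,0,0,0.064]]], gripper=65, newtons=60)

```text
time: 1.5
ee_pos: [0.3378, 0.4101, 0.2101]
tcp_rot: [180.0, 0.0, 139.8]
wrist_force: [0.5, -0.1, 0.2]
opening: 0.0651
```

Emit:
servo_tool(motion=[[[-33,2,8,0,0,0.064],[-33,4,8,0,0,0.064],[-33,6,8,0,0,0.064],[-32,8,8,0,0,0.064],[-32,10,8,0,0,0.064]]])

```text
time: 2.0
ee_pos: [0.4707, 0.3099, 0.17]
tcp_rot: [180.0, -0.0, 121.4]
wrist_force: [0.4, 1.2, 0.5]
opening: 0.0652
```

Emit:
servo_tool(motion=[[[-31,12,8,0,0,0.064],[-30,14,8,0,0,0.064],[-29,16,8,0,0,0.064],[-28,18,8,0,0,0.064],[0,0,0,0,0,0]]])

```text
time: 2.5
ee_pos: [0.5777, 0.2284, 0.1364]
tcp_rot: [-179.9, 0.0, 106.6]
wrist_force: [-0.5, 0.8, -0.5]
opening: 0.0651
```

```bash
python3 go.py .603 .2108 .085 103.2 3;python3 - <<'E'
from workcell import bot
from h import *
p=bot.camera("top");s=bot.camera("scene")
o=bot.get_obs()["ee_pos"];print(px(p,o),px(s,o))
cv2.imwrite("pics/e.png",np.hstack([cv2.resize(p["color"][130:260,120:250,::-1],(400,400),interpolation=2),cv2.resize(s["color"][190:320,370:500,::-1],(400,400),interpolation=2)]))
E
```

```text
[0.5777 0.2284 0.1364] [-1.799e+02  5.000e-02  1.066e+02] [-0.5  0.8 -0.5] 0.06512583192981475 2.5
[[-8.0, 6.4, 17.1, -0.0006, 0.0003, 0.0198], [-7.9, 6.6, 17.1, -0.0006, 0.0003, 0.0198], [-7.8, 6.7, 17.1, -0.0006, 0.0003, 0.0198]]
[164.09138109 223.27155279] [438.04745703 220.30852269]
```

View pics/e.png

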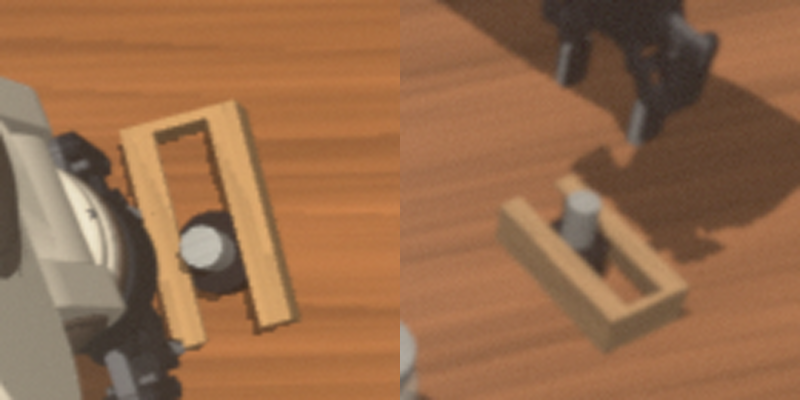

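Emit:
servo_tool(motion=[[[-8,6.5,11,0,0,0.02],[-8,6.5,12,0,0,0.02],[-8,6.5,12,0,0,0.02],[0,0,0,0,0,0]]])

```text
time: 3.0
ee_pos: [0.6008, 0.2121, 0.1003]
tcp_rot: [-179.8, 0.0, 103.4]
wrist_force: [-0.3, -0.1, -0.5]
opening: 0.0647
```

```bash
python3 go.py .603 .2108 .058 103.2 4;python3 - <<'E'
from workcell import bot
from h import *
p=bot.camera("top");s=bot.camera("scene")
cv2.imwrite("pics/f.png",np.hstack([cv2.resize(p["color"][130:260,120:250,::-1],(400,400),interpolation=2),cv2.resize(s["color"][190:320,370:500,::-1],(400,400),interpolation=2)]))
E
```

```text
[0.6008 0.2121 0.1003] [-1.7980e+02  3.0000e-02  1.0337e+02] [-0.3 -0.1 -0.5] 0.06471768163746136 3.0
[[-0.4, 0.5, 10.6, -0.0009, 0.0002, 0.0007], [-0.4, 0.5, 10.6, -0.0009, 0.0002, 0.0007], [-0.4, 0.5, 10.6, -0.0009, 0.0002, 0.0007], [-0.5, 0.5, 10.6, -0.0009, 0.0002, 0.0007]]
```

View pics/f.png

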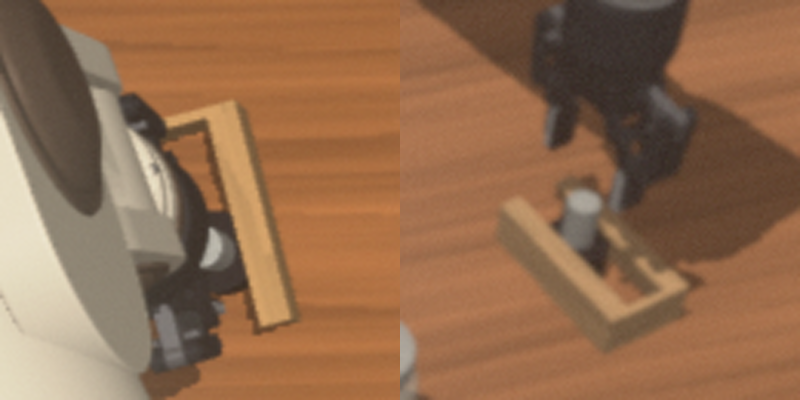

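Emit:
servo_tool(motion=[[[-0.4,0.5,11,0,0,0],[-0.4,0.5,11,0,0,0],[-0.4,0.5,11,0,0,0],[0,0,9,0,0,0],[0,0,0,0,0,0]]])

```text
time: 3.6
ee_pos: [0.6019, 0.2121, 0.0592]
tcp_rot: [-179.8, 0.0, 103.5]
wrist_force: [0.0, -0.4, -0.2]
opening: 0.0651
```

```bash
python3 go.py .603 .2108 .058 103.2 1;python3 - <<'E'
from workcell import bot
from h import *
s=bot.camera("scene")
cv2.imwrite("pics/g.png",cv2.resize(s["color"][210:310,390:490,::-1],(500,500),interpolation=2))
E
```

```text
[0.6019 0.2121 0.0592] [-1.7984e+02  2.0000e-02  1.0347e+02] [ 0.  -0.4 -0.2] 0.0650829202078965 3.6
[[-1.5, 0.8, 1.2, -0.0027, 0.0003, 0.0047]]
```

View pics/g.png

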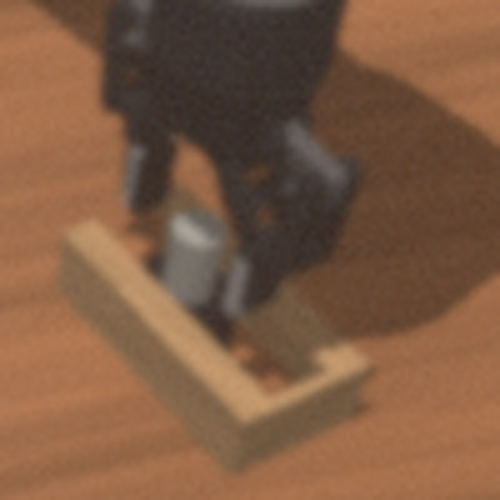

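Emit:
servo_tool(motion=[[[0,0,0,0,0,0],[0,0,0,0,0,0],[0,0,0,0,0,0],[0,0,0,0,0,0],[0,0,0,0,0,0]]], gripper=10, newtons=60)

```text
time: 4.15
ee_pos: [0.6033, 0.2125, 0.0621]
tcp_rot: [179.9, -0.0, 103.5]
wrist_force: [-0.7, -0.0, 4.7]
opening: 0.0222
```

```bash
python3 go.py .602 .2121 .059 103.2 1;python3 - <<'E'
from workcell import bot
from h import *
s=bot.camera("scene")
cv2.imwrite("pics/i.png",cv2.resize(s["color"][210:310,390:490,::-1],(500,500),interpolation=2))
E
```

```text
[0.6033 0.2125 0.0621] [ 1.7992e+02 -1.0000e-02  1.0346e+02] [-0.7 -0.   4.7] 0.022195764626469272 4.15
[[-0.1, -1.3, 3.1, 0.0014, -0.0001, 0.0046]]
```

View pics/i.png

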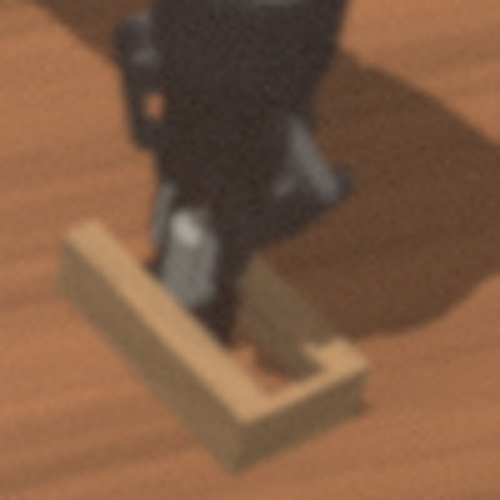

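Emit:
servo_tool(motion=[[[0,0,-2,0,0,0],[0,0,-1,0,0,0],[0,0,0,0,0,0]]])

```text
time: 4.5
ee_pos: [0.6025, 0.2123, 0.064]
tcp_rot: [-180.0, 0.0, 103.5]
wrist_force: [-0.4, -0.1, -2.4]
opening: 0.0222
```

Emit:
servo_tool(motion=[[[0,-5,0,0,0,0],[0,-8,0,0,0,0],[0,-8,0,0,0,0],[0,-8,0,0,0,0],[0,-8,0,0,0,0]]])

```text
time: 5.0
ee_pos: [0.5659, 0.2036, 0.0644]
tcp_rot: [180.0, 0.0, 103.5]
wrist_force: [0.0, -0.6, -2.0]
opening: 0.0222
```

```bash
python3 go.py .602 .2121 .059 103.2 1;python3 - <<'E'
from workcell import bot
from h import *
s=bot.camera("scene");p=bot.camera("top")
cv2.imwrite("pics/j.png",np.hstack([cv2.resize(p["color"][150:280,120:250,::-1],(400,400),interpolation=2),cv2.resize(s["color"][210:310,390:490,::-1],(400,400),interpolation=2)]))
E
```

```text
[0.5659 0.2036 0.0644] [180.     0.   103.46] [ 0.  -0.6 -2. ] 0.0222443365260421 5.0
[[-0.1, 37.0, 5.4, 0.0001, 0.0, 0.0046]]
```

View pics/j.png

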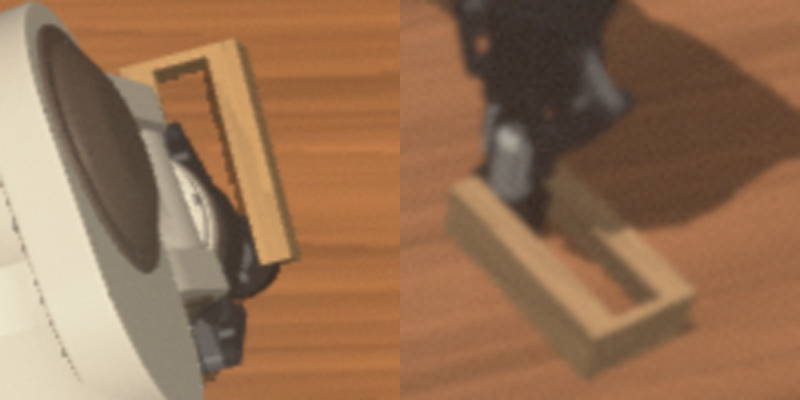

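Emit:
servo_tool(motion=[[[0,-10,0,0,0,0],[0,-12,0,0,0,0],[0,-14,0,0,0,0],[0,-14,0,0,0,0],[0,-14,0,0,0,0]]])

```text
time: 5.6
ee_pos: [0.5037, 0.1886, 0.0643]
tcp_rot: [180.0, -0.0, 103.5]
wrist_force: [-0.1, 0.5, -1.0]
opening: 0.0222
```

Emit:
servo_tool(motion=[[[0,-10,0,0,0,0],[0,0,0,0,0,0]]])

```text
time: 5.8
ee_pos: [0.4939, 0.1863, 0.0645]
tcp_rot: [-180.0, -0.0, 103.5]
wrist_force: [0.5, -0.4, -1.2]
opening: 0.0221
```

```bash
python3 go.py .602 .2121 .059 103.2 1;python3 - <<'E'
from workcell import bot
from h import *
s=bot.camera("scene");p=bot.camera("top")
cv2.imwrite("pics/k.png",np.hstack([cv2.resize(p["color"][150:280,120:250,::-1],(400,400),interpolation=2),cv2.resize(s["color"][190:290,370:470,::-1],(400,400),interpolation=2)]))
E
```

```text
[0.4939 0.1863 0.0645] [-180.     -0.    103.48] [ 0.5 -0.4 -1.2] 0.022136876047399535 5.8
[[-0.1, 111.1, 5.5, -0.0001, -0.0, 0.0048]]
```

View pics/k.png

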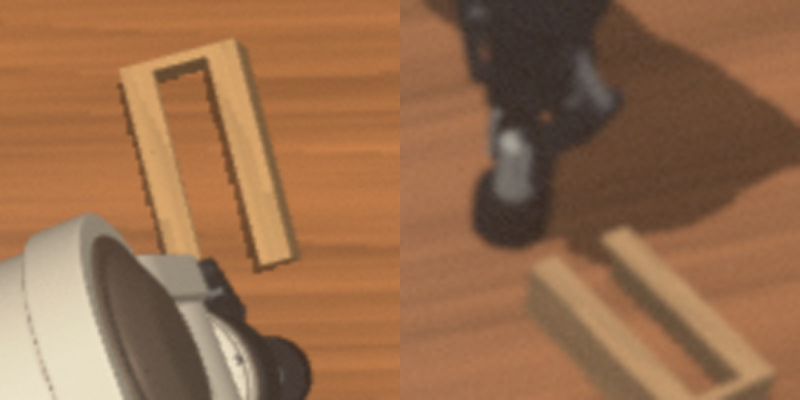

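Emit:
servo_tool(motion=[[[0,0,-20,0,0,0],[0,0,-45,0,0,0],[0,0,-50,0,0,0],[0,0,-50,0,0,0],[0,0,-50,0,0,0]]])

```text
time: 6.4
ee_pos: [0.4951, 0.1865, 0.2813]
tcp_rot: [180.0, -0.0, 103.5]
wrist_force: [1.1, -0.5, -1.1]
opening: 0.022
```

```bash
python3 go.py .604 -.2577 .28 103.2 15;python3 - <<'E'
from workcell import bot
from h import *
s=bot.camera("scene");p=bot.camera("top")
cv2.imwrite("pics/l.png",np.hstack([cv2.resize(p["color"][180:310,120:250,::-1],(400,400),interpolation=2),cv2.resize(s["color"][100:220,350:470,::-1],(400,400),interpolation=2)]))
E
```

```text
[0.4951 0.1865 0.2813] [179.96  -0.   103.46] [ 1.1 -0.5 -1.1] 0.02197392972427896 6.4
[[-30.5, 0.2, 0.1, 0.0, -0.0, 0.0003], [-30.5, 0.2, 0.1, 0.0, -0.0, 0.0003], [-30.5, 0.2, 0.1, 0.0, -0.0, 0.0003], [-30.5, 0.2, 0.1, 0.0, -0.0, 0.0003], [-30.5, 0.2, 0.1, 0.0, -0.0, 0.0003], [-30.5, 0.2, 0.1, 0.0, -0.0, 0.0003], [-30.5, 0.2, 0.1, 0.0, -0.0, 0.0003], [-30.5, 0.2, 0.1, 0.0, -0.0, 0.0003], [-30.5, 0.2, 0.1, 0.0, -0.0, 0.0003], [-30.5, 0.2, 0.1, 0.0, -0.0, 0.0003], [-30.5, 0.3, 0.1, 0.0, -0.0, 0.0003], [-30.5, 0.3, 0.1, 0.0, -0.0, 0.0003], [-30.5, 0.3, 0.1, 0.0, -0.0, 0.0003], [-30.5, 0.3, 0.1, 0.0, -0.0, 0.0003], [-30.5, 0.3, 0.1, 0.0, -0.0, 0.0003]]
```

View pics/l.png

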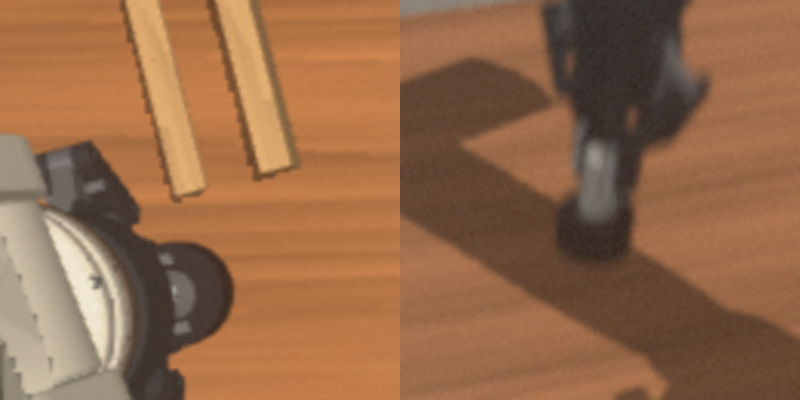

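```bash
cat > ov.py <<'E'
from workcell import bot
from h import *
def circ(p,c,r,z): 
    return np.array([px(p,[c[0]+r*np.cos(a),c[1]+r*np.sin(a),z]) for a in np.linspace(0,2*np.pi,60)])
def draw(p,box,circles,W=400):
    x0,y0,n=box;k=W/n
    im=cv2.resize(p["color"][y0:y0+n,x0:x0+n,::-1],(W,W),interpolation=cv2.INTER_CUBIC).copy()
    for c,r,z,col in circles:
        q=((circ(p,c,r,z)-[x0,y0]+.5)*k).astype(np.int32)
        cv2.polylines(im,[q.reshape(-1,1,2)],True,col,1)
    return im
E
python3 - <<'E'
from ov import *
s=bot.camera("scene");p=bot.camera("top");o=bot.get_obs()["ee_pos"];zu=o[2]-.062
print("cap by top",w(p,178.5,275.7,zu+.028)[:2],"tcp",o, "neckpx",px(p,o))
L=[(o[:2],.024,zu,(0,255,0)),(o[:2],.024,zu+.028,(0,255,255)),(o[:2],.012,zu+.066,(255,0,255))]
cv2.imwrite("pics/m.png",np.hstack([draw(p,(140,235,80),L),draw(s,(370,120,80),L)]))
J=[((.604,-.2577),.032,.165,(0,255,0)),((.604,-.2577),.0095,.189,(0,0,255))]
cv2.imwrite("pics/n.png",np.hstack([draw(p,(440,160,80),J),draw(s,(175,240,60),J)]))
E
```

```text
cap by top [0.49510036 0.18410842] tcp [0.49590937 0.18686581 0.2803506 ] neckpx [170.62942612 275.96960273]
```

View pics/m.png

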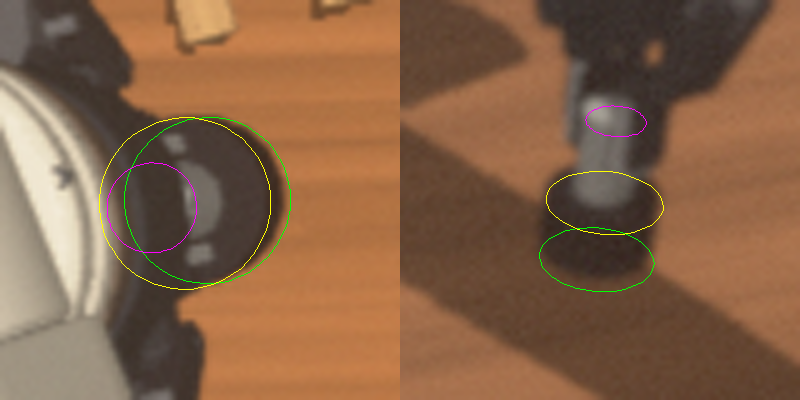

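View pics/n.png

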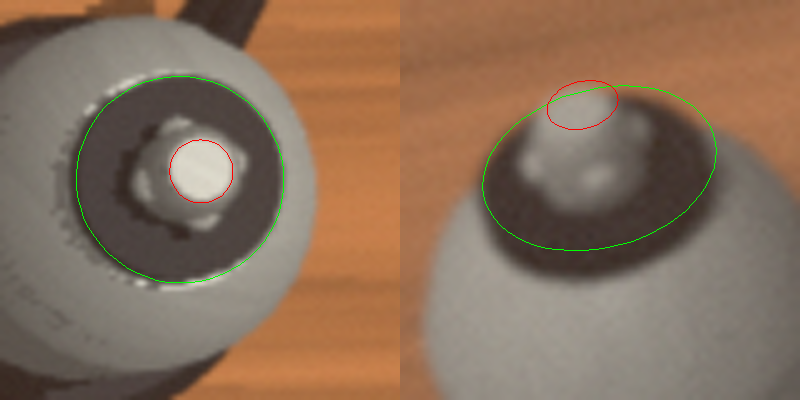

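Emit:
servo_tool(motion=[[[-15,0,0,0,0,0],[-30,0,0,0,0,0],[-35,0,0,0,0,0],[-35,0,0,0,0,0],[-35,0,0,0,0,0]]])

```text
time: 7.1
ee_pos: [0.5295, 0.0385, 0.2774]
tcp_rot: [-179.8, -0.0, 103.5]
wrist_force: [0.8, 0.3, -1.1]
opening: 0.0217
```

Emit:
servo_tool(motion=[[[-35,0,0,0,0,0],[-35,0,0,0,0,0],[-35,0,0,0,0,0],[-35,0,0,0,0,0],[-35,0,0,0,0,0]]])

```text
time: 7.6
ee_pos: [0.5701, -0.1318, 0.2773]
tcp_rot: [-179.8, -0.1, 103.4]
wrist_force: [0.8, 1.1, -1.6]
opening: 0.0215
```

Emit:
servo_tool(motion=[[[-35,0,0,0,0,0],[-35,0,0,0,0,0],[-25,0,0,0,0,0],[-15,0,0,0,0,0],[0,0,0,0,0,0]]])

```text
time: 8.1
ee_pos: [0.5958, -0.2385, 0.2772]
tcp_rot: [-179.9, -0.1, 103.3]
wrist_force: [0.8, -0.6, -0.9]
opening: 0.022
```

```bash
python3 go.py .605 -.2545 .28 103.2 2
```

```text
[ 0.5958 -0.2385  0.2772] [-1.7986e+02 -8.0000e-02  1.0334e+02] [ 0.8 -0.6 -0.9] 0.022008745646076577 8.1
[[-8.8, 2.6, -1.4, -0.0013, -0.0007, 0.0012], [-8.8, 2.6, -1.4, -0.0013, -0.0007, 0.0012]]
```

Emit:
servo_tool(motion=[[[-9,2.5,0,0,0,0],[-9,2.5,0,0,0,0],[0,0,0,0,0,0],[0,0,0,0,0,0]]])

```text
time: 8.5
ee_pos: [0.6053, -0.2525, 0.2792]
tcp_rot: [-180.0, -0.0, 103.5]
wrist_force: [0.4, -0.3, -1.5]
opening: 0.0221
```

```bash
python3 go.py .605 -.2545 .28 103.2 2; python3 - <<'E'
from ov import *
s=bot.camera("scene");p=bot.camera("top");o=bot.get_obs()["ee_pos"];c=o[:2]+[-.0008,-.003]
zu=o[2]-.058
L=[(c,.024,zu,(0,255,0)),(c,.024,zu+.028,(0,255,255)),((.604,-.2577),.032,.165,(255,0,0))]
cv2.imwrite("pics/o.png",np.hstack([draw(p,(440,160,80),[]),draw(s,(165,190,100),[])]))
cv2.imwrite("pics/o2.png",np.hstack([draw(p,(440,160,80),L),draw(s,(165,190,100),L)]))
E
```

```text
[ 0.6053 -0.2525  0.2792] [-1.8000e+02 -1.0000e-02  1.0349e+02] [ 0.4 -0.3 -1.5] 0.02205362559060208 8.5
[[-0.9, -0.4, -0.4, -0.0, -0.0001, 0.0025], [-0.9, -0.4, -0.4, -0.0, -0.0001, 0.0025]]
```

View pics/o.png

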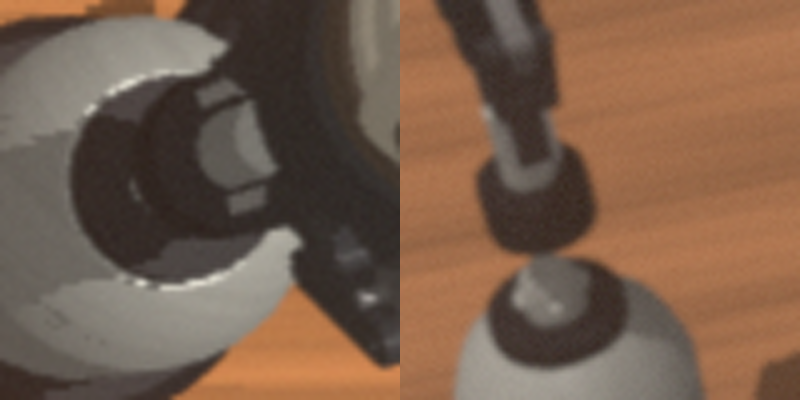

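View pics/o2.png

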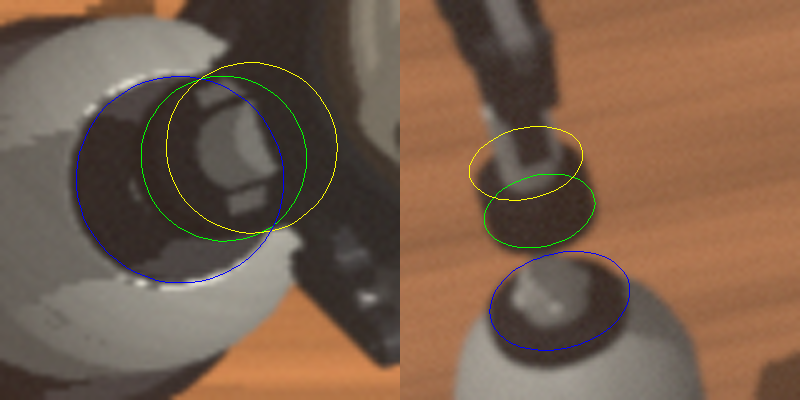

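Emit:
servo_tool(motion=[[[-2.2,-1.4,0,0,0,0],[0,0,8,0,0,0],[0,0,8,0,0,0],[0,0,8,0,0,0],[0,0,0,0,0,0]]])

```text
time: 9.1
ee_pos: [0.6039, -0.2551, 0.2533]
tcp_rot: [-179.9, -0.1, 103.5]
wrist_force: [0.5, 0.1, -1.0]
opening: 0.022
```

```bash
python3 go.py .605 -.2545 .28 103.2 2; python3 - <<'E'
from ov import *
s=bot.camera("scene");p=bot.camera("top");o=bot.get_obs()["ee_pos"];c=o[:2]+[-.0005,-.0027]
zu=o[2]-.058
L=[(c,.024,zu,(0,255,0)),(c,.024,zu+.028,(0,255,255)),((.604,-.2577),.032,.165,(255,0,0))]
cv2.imwrite("pics/p.png",np.hstack([draw(p,(440,160,80),[]),draw(s,(165,200,90),[])]))
cv2.imwrite("pics/p2.png",np.hstack([draw(p,(440,160,80),L),draw(s,(165,200,90),L)]))
E
```

```text
[ 0.6039 -0.2551  0.2533] [-1.7988e+02 -9.0000e-02  1.0347e+02] [ 0.5  0.1 -1. ] 0.02197577755146971 9.1
[[0.2, 0.6, -13.3, -0.001, -0.0008, 0.0023], [0.2, 0.6, -13.3, -0.001, -0.0008, 0.0023]]
```

View pics/p.png

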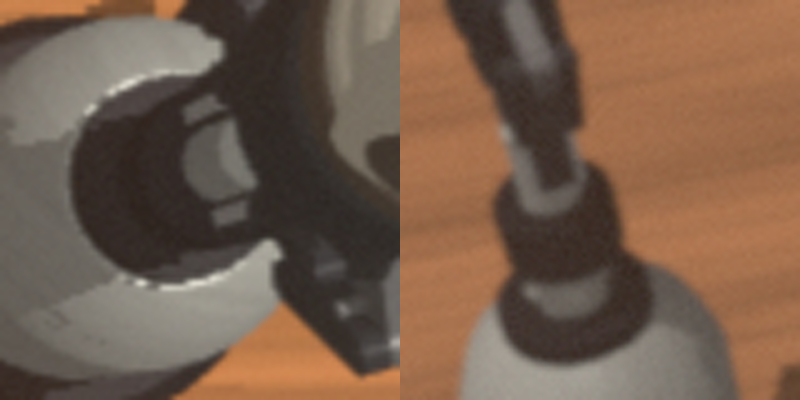

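View pics/p2.png

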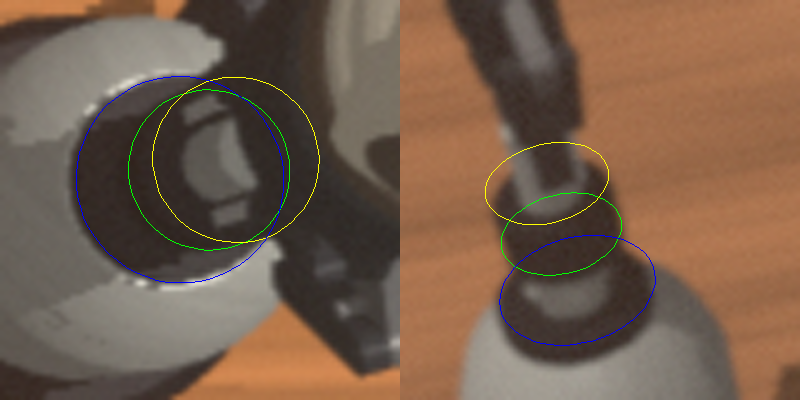

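Emit:
servo_tool(motion=[[[0,0,4,0,0,0],[0,0,3,0,0,0],[0,0,3,0,0,0],[0,0,0,0,0,0]]])

```text
time: 9.6
ee_pos: [0.6043, -0.2553, 0.2447]
tcp_rot: [-180.0, -0.0, 103.5]
wrist_force: [0.3, 0.2, -0.8]
opening: 0.0222
```

Emit:
servo_tool(motion=[[[0,0,3,0,0,0],[0,0,3,0,0,0],[0,0,0,0,0,0]]])

```text
time: 9.9
ee_pos: [0.6046, -0.2557, 0.2397]
tcp_rot: [179.9, 0.1, 103.5]
wrist_force: [1.2, -2.5, 2.0]
opening: 0.022
```

Emit:
servo_tool(motion=[[[0,0,2,0,0,0],[0,0,0,0,0,0]]])

```text
time: 10.1
ee_pos: [0.6047, -0.2558, 0.2392]
tcp_rot: [179.9, 0.1, 103.5]
wrist_force: [-0.9, -1.5, 8.7]
opening: 0.022
```

```bash
python3 - <<'E'
from ov import *
o=bot.get_obs();print(o["ee_pos"],o["wrist_force"],o["torque"])
s=bot.camera("scene");p=bot.camera("top")
cv2.imwrite("pics/q.png",np.hstack([draw(p,(440,160,80),[]),draw(s,(165,200,90),[])]))
E
```

```text
[ 0.60469694 -0.25579205  0.23920613] [-0.93897588 -1.52533699  8.66341147] [-0.65660617 -0.02697432 -0.06387673]
```

View pics/q.png

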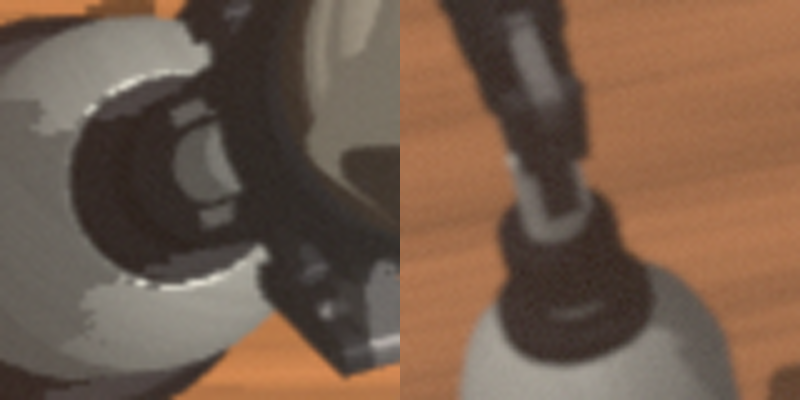

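Emit:
servo_tool(motion=[[[-1,0,1,0,0,0],[0,0,1,0,0,0],[0,0,0,0,0,0]]], newtons=90)

```text
time: 10.5
ee_pos: [0.605, -0.2566, 0.2381]
tcp_rot: [179.8, 0.2, 103.5]
wrist_force: [-0.9, -1.7, 14.3]
opening: 0.0211
```

Emit:
servo_tool(motion=[[[0,0,1,0,0,0],[0,0,0,0,0,0]]])

```text
time: 10.7
ee_pos: [0.605, -0.2567, 0.2372]
tcp_rot: [179.8, 0.2, 103.5]
wrist_force: [-0.5, -1.1, 14.7]
opening: 0.0218
```

Emit:
servo_tool(motion=[[[0,0,1,0,0,0],[0,0,0,0,0,0]]])

```text
time: 10.9
ee_pos: [0.605, -0.2566, 0.2355]
tcp_rot: [179.8, 0.2, 103.5]
wrist_force: [0.3, -1.9, 10.1]
opening: 0.0211
```

Emit:
servo_tool(motion=[[[0,0,1.5,0,0,0],[0,0,0,0,0,0]]])

```text
time: 11.1
ee_pos: [0.605, -0.2566, 0.2334]
tcp_rot: [179.9, 0.1, 103.5]
wrist_force: [1.3, -1.9, 7.0]
opening: 0.0215
```

Emit:
servo_tool(motion=[[[0,0,2,0,0,0],[0,0,0,0,0,0]]])

```text
time: 11.3
ee_pos: [0.6048, -0.2565, 0.2295]
tcp_rot: [180.0, 0.0, 103.5]
wrist_force: [2.4, -2.2, -2.0]
opening: 0.021
```

Emit:
servo_tool(motion=[[[0,0,2,0,0,0],[0,0,2,0,0,0],[0,0,0,0,0,0]]])

```text
time: 11.6
ee_pos: [0.6045, -0.2561, 0.2271]
tcp_rot: [179.9, 0.0, 103.5]
wrist_force: [-0.6, 0.3, 9.2]
opening: 0.0213
```

```bash
python3 - <<'E'
from ov import *
o=bot.get_obs();print(o["ee_pos"],o["wrist_force"],o["torque"])
s=bot.camera("scene");p=bot.camera("top")
cv2.imwrite("pics/r.png",np.hstack([draw(p,(440,160,80),[]),draw(s,(165,200,90),[])]))
E
```

```text
[ 0.6045252  -0.25611036  0.22711843] [-0.59876065  0.33252572  9.23395   ] [-0.12876622  0.292696    0.01022074]
```

View pics/r.png

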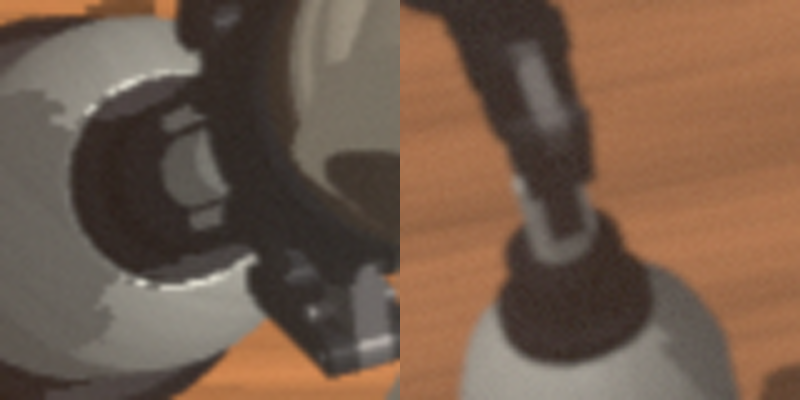

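Emit:
servo_tool(motion=[[[0,0,2,0,0,0],[0,0,2,0,0,0],[0,0,2,0,0,0],[0,0,0,0,0,0]]])

```text
time: 12.1
ee_pos: [0.6046, -0.2561, 0.2269]
tcp_rot: [179.6, 0.3, 103.5]
wrist_force: [-7.4, 4.1, 38.2]
opening: 0.0212
```

Emit:
servo_tool(motion=[[[0,0,0,0,0,0],[0,0,0,0,0,0]]])

```text
time: 12.3
ee_pos: [0.6046, -0.2561, 0.2269]
tcp_rot: [179.6, 0.3, 103.5]
wrist_force: [-8.0, 3.6, 37.9]
opening: 0.0213
```

Emit:
servo_tool(motion=[[[0,0,-2,0,0,0],[0,0,0,0,0,0],[0,0,0,0,0,0]]])

```text
time: 12.6
ee_pos: [0.6046, -0.2561, 0.227]
tcp_rot: [179.7, 0.2, 103.5]
wrist_force: [-5.3, 2.0, 28.8]
opening: 0.0214
```

```bash
python3 - <<'E'
from ov import *
s=bot.camera("scene");p=bot.camera("top")
o=bot.get_obs();print(o["time"],o["ee_pos"],o["wrist_force"],o["opening"])
cv2.imwrite("pics/s.png",np.hstack([cv2.resize(p["color"][:,:,::-1],(400,300)),cv2.resize(s["color"][200:300,165:300,::-1],(400,300))]))
E
```

```text
12.7 [ 0.6045847  -0.25612442  0.22699656] [-5.15771551  2.03530527 29.08370854] 0.021006299849559144
```

View pics/s.png

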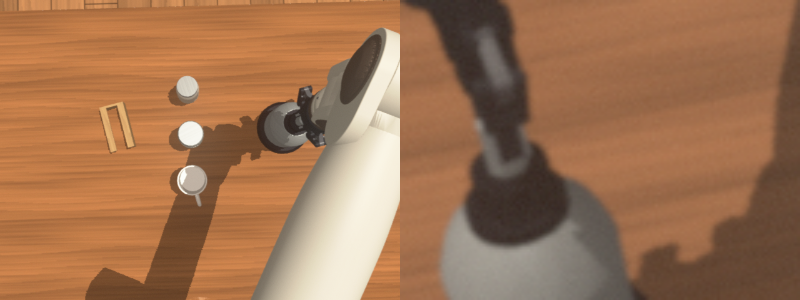

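Bystanders look unmoved, the cap sits flush on the shoulder, and I am holding it with a 29 N push. Handing in.

```bash
python3 -c "
from workcell import bot
print(bot.job_done()); o=bot.get_obs(); print(o['time'],o['ee_pos'],o['wrist_force'],o['opening'])"
```

```text
the job is handed in; nothing more can be done
None
the job is handed in; nothing more can be done
```

The cap is on the jug, pressed home on the shoulder, and the arm was still holding it by the knob when I handed in at about 12.7 s. I slid it about 110 mm out of the rail's open end, carried it over to the jug and pressed it on.

**Click:** the push rose to a reading of about 14.7 N. It then fell through zero to −2 N, the pull of the catches.

**Seating:** after that the force rose steeply against a hard stop. The tool height changed only 0.2 mm between 9 N and 38 N. Total travel from first contact was about 13 mm, close to the 14 mm expected.

**Final state:** about 29 N downward, set to a 90 N grip. I eased back from 38 N to stay below the 40 N limit. The last pictures show the cap flush on the shoulder, and the mug, jar and tin look unmoved.

**Checks that disagreed:**
- The two cameras differed by 4–6 mm along x. I lined the cap up with the neck by comparing them in the same picture and by the contact forces.
- The gripper reported an opening of 21–22 mm on the 24 mm knob.
- The pictures taken during the lift put the cap about 10 mm higher in the grip than the tool readings allowed. The later contact heights supported the tool readings.
- A sideways force of about 5 N remained at the end.

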